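# Slide a case-back blank along the rail into the gauge nest

## Robot

A 7-joint arm with a two-finger parallel gripper is mounted at the origin on the work surface. World frame = base frame: x ahead of the robot, y to its left, z up, the work surface at z = 0. Lengths are in m, angles in rad, forces in N, time in s.
With the tool pointing down it reaches from about 0.4 to 0.85 m from the base axis. Payload 10.4 kg.
Tool frame: the origin (TCP) lies between the finger pads; the fingertips stand 14 mm ahead of it and the grasp point (between the pads) lies 5 mm behind it; z points along the fingers, y is the direction in which the jaws open and shut (so a half turn about z gives the same grasp; the last joint's range is limited). The gripper opens to 87 mm and grips with 3 to 60 N. Pads are 19 mm wide; open, the fingers measure 117 mm over their backs; the gripper's body (75 mm by 190 mm) begins 51 mm behind the grasp point.
Start: joints at [1.198, 0.332, -0.065, 1.46, 0.022, 1.35, -0.088], TCP at [0.214, -0.587, 0.211] pointing down, gripper open.
Joint ranges: [-2.6, 2.6], [-0.5, 2.12], [-1.47, 1.34], [0.16, 2.42], [-1.27, 4.41], [0.06, 2.06], [-2.6, 2.6]. Speed limits (rad/s): [2.22, 2.22, 2.79, 2.79, 3.14, 3.14, 3.14].

## Interface

Orientations are given as a unit quaternion [x, y, z, w].
In Python, from bench import readout, camera, calibration, order gives the robot as it stands.
- The arm moves only by the tool apply_moves, never from a script. Its argument "deltas" is a list of rows, each an object with "translation": the shift along the world's x, y, z in m, a list of three; "turn": the turn, a rotation vector about the world's x, y, z in rad, a list of three; "hand": the finger opening in m, from 0 to 0.087. A call has 1 to 5 rows; each row shifts and turns the pose as measured when the row begins; what a row does not reach is not made up. A row lasts 1/10 s, in which the tool goes at most 50 mm and 8.59 degrees, less where a joint would pass 70% of its speed; a pose out of reach is approached as far as the arm can. A call with a gripper value outside its range is refused whole. The fingers move at their own pace and stop on an object; "newtons" is the grip in N (left out, the last holds). Time passes only in rows, so rows that do not move let the fingers close. It gives the time, the measured TCP pose, the force and the opening at its end, in the units of the state.
- readout.read_state(): the state, without advancing time (a new reading comes with each control period).
- camera(name): name is "scene" or "side" or "wrist"; returns the picture (480x640x3 uint8, red, green, blue); there is no depth.
- calibration(name): a dict with "fx", "fy", "cx", "cy" (pixels), "D" ([k1, k2, p1, p2, k3] as OpenCV has them; the pictures are not rectified), "extrinsics" (4x4, takes a point from world to camera coordinates). Camera axes: x right, y down, z forward; pixel columns grow to the right and rows downward; lengths in m; the calibration is good to about 2 mm. A picture is of the moment at which its call begins: read the wrist's pose just before it. calibration takes no time and is no camera call; for the wrist camera it gives the pose at the moment of the call.
- order.close_job(): hands the job in, once; it reports no verdict.
The state is a dict: "time": time; "joint_positions": joint angles; "joint_vel": joint speeds; "joint_torque": joint torques, N m; "ee_pos": TCP position; "eef_rot": TCP orientation; "ft_force": force on the tool from outside, world axes, zero at the start; "torque": the same for the moment, N m; "width": finger opening in m.
Only numpy, scipy, OpenCV 4.12 (cv2) and the standard library are available. Lean on these libraries where they do the work, as an engineer would, in place of code of your own. Each camera call takes 0.05 s, during which the arm holds its last target. There are 200 camera calls.

## Task

Put the steel case-back blank (the large plain disc on the black plate) into the corner nest beside the gauge without picking it up: with the fingertips push it across the plate against the long rail, short of the nest, then slide it along the rail until it sits fully home in the corner, touching both the rail and the end stop. Keep it flat on the plate all the way, and leave everything else where it is.

Things in the scene. Friction and masses are not known exactly. Their poses are not given: they have to be found in the camera images.
- fixture: fixed checking fixture: black plate 140 x 230 mm, 8 mm thick (local x -75..+65, y -130..+100 mm). Origin on the bench surface; z up, +x across the plate to the long rail, +y along the rail to the nest. Nest = rail + end stop + short cheek, 46 mm wide, open towards -y; rail, stop and cheek rise 14 mm above the plate (22 mm above the bench)
- rail (a point): point on the inner face of the fixture's aluminium rail, at plate height, fixture x = +50, y = 0 mm. The face is flat along fixture y from -108 mm to the end stop; the rail is 12 mm thick. Plate, rail, stop and cheek are smooth and slippery (friction about 0.3 on the plate, 0.2 on the others)
- stop (a point): point on the inner face of the aluminium end stop, at plate height, fixture x = +30, y = +85 mm. The face is square to the rail; the stop is 12 mm thick. Behind it, centred at y = +140 mm, lies a dial gauge 46 mm wide, 35 mm tall above the bench
- cheek (a point): tip of the short cheek that closes the nest's third side, at plate height, fixture x = -1, y = +63 mm. The cheek is parallel to the rail, x = -6..+4 mm, y = +63..+85 mm
- home (a point): where the centre of the blank's underside lies when it is fully home in the nest: on the plate's top face, 8 mm above the bench, at fixture x = +30, y = +65 mm; same axes as the fixture
- blank: the steel case-back blank: a flat round disc 40 mm in diameter, 10 mm thick, about 95 g, with a fine concentric line on top; loose, lying on the plate; origin at the centre of its underside, z up. The largest loose disc on the plate
- ring: bystander: brass movement ring 34 mm outside, 24 mm inside, 8 mm tall, loose on the plate beside the nest; origin at centre of underside
- slug: bystander: small steel slug 16 mm in diameter, 12 mm tall, loose on the plate near its edge away from the rail; origin at centre of underside
- loupe: bystander: black eye loupe, 34 mm wide, 30 mm tall, on the bench beyond the rail; origin at centre of underside
- tweezers: bystander: steel tweezers about 115 mm long, 5 mm thick, flat on the bench off the plate's -y end; origin near the middle of underside, length along x
- driver: bystander: screwdriver 130 mm long lying on the bench well to the right
- dome: bystander: glass dust dome 104 mm wide, 77 mm tall, on the bench well to the left; origin at centre of underside
- tray: bystander: white round parts tray 110 mm wide, 16 mm tall, on the bench well to the right; origin at centre of underside
- holder: bystander: brass block 45 x 35 x 16 mm on the bench well to the left; origin at centre of underside
Not all that is in view belongs to the job. Of the things shaped like the blank, the steel one is meant.

How it is judged:
On the way, in this order (a step that is already met when the one before it is completed fails the run):
1. the blank is against the rail (gap under 3 mm), still short of the nest (40 mm or more from home) (x of blank in the frame of fixture above 0.027 m and y of blank in the frame of fixture below 0.025 m), for 0.1 s.
2. the blank slides along the rail (gap under 4 mm) over the last stretch before home (x of blank in the frame of fixture above 0.026 m and y of blank in the frame of fixture between 0.033 and 0.057 m), for 0.02 s.
At the end, for the whole second after the job is handed in: the blank lies flat on the plate, at rest, in the corner nest, with less than 2 mm between it and the rail and less than 2 mm between it and the end stop (x of blank in the frame of fixture above 0.028 m and y of blank in the frame of fixture above 0.063 m and horizontal distance between blank and home below 0.003 m and z of blank in the frame of fixture between 0.006 and 0.01 m and angle between blank's own z axis and vertical below 0.05 rad and linear speed of blank below 0.01 m/s); the robot touches nothing.
It fails at once if the blank is lifted more than 4 mm off the plate or tipped (z of blank in the frame of fixture above 0.012 m or angle between blank's own z axis and vertical above 0.2 rad).
It fails at once if another loose thing is displaced by more than 10 mm (distance of any of ring, slug, loupe, tweezers, driver, dome, tray, holder from where it was at the start of the episode above 0.01 m).
It also fails if it takes over 48 s, if anything falls off the work surface, if the arm or the gripper's body presses on something with over 40 N, if the wrist force passes 120 N, or if a joint passes its speed limit or range.

## Working session

There is one attempt and no reset: what is moved stays moved. The work goes in short steps, Python scripts to look and compute and a tool call to move; the robot and the scene stay as the last step left them, time stands still between calls to the robot, and variables do not carry over. Pictures are saved under pics/ and viewed, about 8 in all and at most 12, crops included, and the job is handed in when it is done.

Besides the shell and the picture viewer there is one more tool, called after "Request:" as name(argument=value, ...), one argument or row to a line, values as JSON. apply_moves: Moves the arm, as the interface text tells. Its arguments: {"type":"object","properties":{"deltas":{"type":"array","items":{"type":"object","properties":{"translation":{"type":"array","items":{"type":"number"}},"turn":{"type":"array","items":{"type":"number"}},"hand":{"type":"number"}}}},"newtons":{"type":"number"}},"required":["deltas"]}

```bash
mkdir -p pics; ls
python3 - <<'E'
from bench import readout,camera,calibration
import cv2,numpy as np
s=readout.read_state();print(s['time'],s['ee_pos'],s['eef_rot'],s['width'])
for n in ['scene','side']:
    cv2.imwrite(f'pics/{n}0.png',camera(n)[:,:,::-1]);c=calibration(n);print(n,c)
E
```

```text
pics
0.0 [ 0.21401736 -0.58678339  0.21014906] [ 9.84746504e-01  1.73993693e-01 -1.71993849e-04 -6.98412209e-04] 0.08675513991040835
scene {'fx': 563.7836414039151, 'fy': 563.7836414039151, 'cx': 317.685375043664, 'cy': 238.41434104160385, 'D': array([-0.07143923,  0.        ,  0.        ,  0.        ,  0.        ]), 'extrinsics': array([[ 0.08042635,  0.99673356, -0.00733582, -0.03728184],
       [ 0.83416728, -0.07133385, -0.54687881, -0.46960414],
       [-0.54561576,  0.03786417, -0.83717964,  1.53282695],
       [ 0.        ,  0.        ,  0.        ,  1.        ]])}
side {'fx': 476.7702680834969, 'fy': 476.7702680834969, 'cx': 316.1412220720977, 'cy': 242.48899365401434, 'D': array([-0.01247415,  0.        ,  0.        ,  0.        ,  0.        ]), 'extrinsics': array([[-0.85471301, -0.51868972,  0.02065526,  0.48941944],
       [-0.37454948,  0.58866702, -0.7163685 ,  0.26172218],
       [ 0.35941391, -0.6200259 , -0.69741632,  0.7983551 ],
       [ 0.        ,  0.        ,  0.        ,  1.        ]])}
```

View pics/scene0.png

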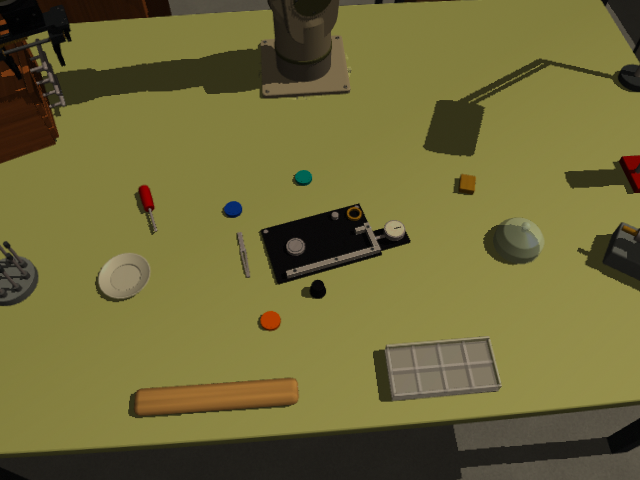

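View pics/side0.png

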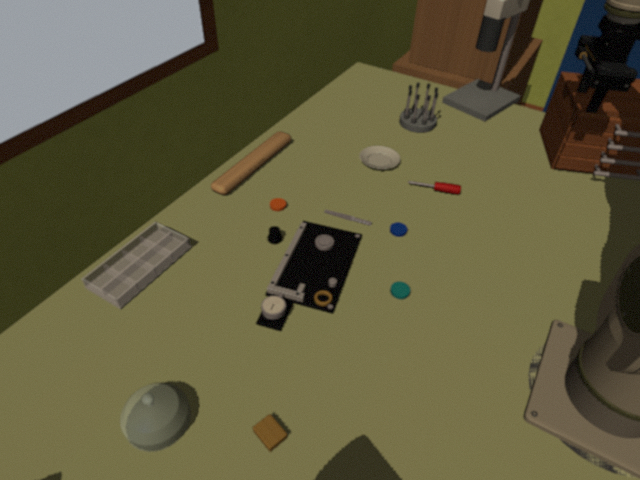

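Scene view: the grey steel disc at (296,246) on the black plate is the large plain one. The rail runs (287,272)→(380,248), the stop and cheek are near (368,235), the ring is at (354,213) and the slug at (335,215). Blue, teal and orange discs at (233,209), (303,178) and (270,321) lie on the bench and are not steel. I'll confirm this in an enlarged crop and get rough positions.

```bash
cat > h.py <<'E'
import numpy as np,cv2
from bench import readout,camera,calibration
def ray(c,uv,z):
    K=np.array([[c['fx'],0,c['cx']],[0,c['fy'],c['cy']],[0,0,1]]);uv=np.array(uv,float).reshape(-1,1,2)
    n=cv2.undistortPoints(uv,K,np.array(c['D'])).reshape(-1,2)
    E=np.array(c['extrinsics']);R,t=E[:3,:3],E[:3,3];o=-R.T@t
    d=np.c_[n,np.ones(len(n))]@R
    return o+d*((z-o[2])/d[:,2])[:,None]
def proj(c,P):
    K=np.array([[c['fx'],0,c['cx']],[0,c['fy'],c['cy']],[0,0,1]]);E=np.array(c['extrinsics'])
    return cv2.projectPoints(np.array(P,float).reshape(-1,1,3),cv2.Rodrigues(E[:3,:3])[0],E[:3,3],K,np.array(c['D']))[0].reshape(-1,2)
E
python3 - <<'E'
from h import *
im=cv2.imread('pics/scene0.png')
cv2.imwrite('pics/crop0.png',cv2.resize(im[190:310,240:420],None,fx=4.4,fy=4.4,interpolation=cv2.INTER_CUBIC))
c=calibration('scene')
print(ray(c,[[296,246]],.018),ray(c,[[287,272],[380,248]],.022),ray(c,[[354,213],[335,215],[318,289],[395,230]],.016))
c=calibration('side');print(ray(c,[[325,242]],.018))
E
```

```text
[[ 0.58922882 -0.05609577  0.018     ]] [[ 0.65321911 -0.07824368  0.022     ]
 [ 0.6118018   0.11973877  0.022     ]] [[ 0.51281535  0.07647464  0.016     ]
 [ 0.51463199  0.0342085   0.016     ]
 [ 0.69458966 -0.0178861   0.016     ]
 [ 0.56529312  0.15958318  0.016     ]]
[[ 0.58313137 -0.05346131  0.018     ]]
```

View pics/crop0.png

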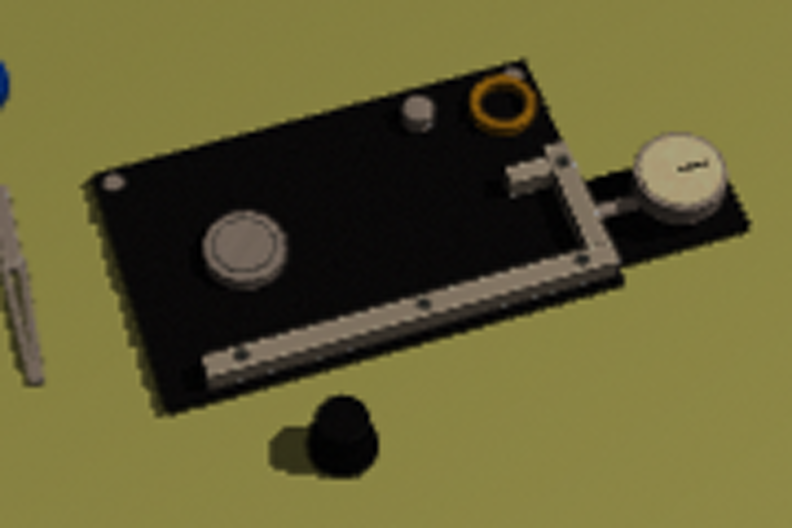

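The crop confirms it: the grey disc at crop (245,248) has the concentric line on top, is the largest on the plate, and is steel. The slug at crop (418,113) is far smaller, and the brass ring is hollow. Next I'll fly over it for a wrist view and close the fingers.

Request:
apply_moves(
  deltas=[
    {"translation": [0.025,0.04,0.005],"turn": [0,0,-0.03],"hand": 0.0},
    {"translation": [0.025,0.04,0.005],"turn": [0,0,-0.03],"hand": 0.0},
    {"translation": [0.025,0.04,0.005],"turn": [0,0,-0.03],"hand": 0.0},
    {"translation": [0.025,0.04,0.005],"turn": [0,0,-0.03],"hand": 0.0},
    {"translation": [0.025,0.04,0.005],"turn": [0,0,-0.02],"hand": 0.0},
  ],
  newtons=10,
)

```text
time: 0.6
ee_pos: [0.3351, -0.3836, 0.2316]
eef_rot: [0.995, 0.096, -0.003, -0.003]
ft_force: [1.0, -0.4, -0.3]
width: 0.055
```

Request:
apply_moves(
  deltas=[
    {"translation": [0.025,0.04,0.005],"turn": [0,0,0],"hand": 0.0},
    {"translation": [0.025,0.04,0.005],"turn": [0,0,0],"hand": 0.0},
    {"translation": [0.025,0.04,0.005],"turn": [0,0,0],"hand": 0.0},
    {"translation": [0.025,0.04,0.005],"turn": [0,0,0],"hand": 0.0},
    {"translation": [0.025,0.04,0.005],"turn": [0,0,0],"hand": 0.0},
  ],
)

```text
time: 1.1
ee_pos: [0.4624, -0.1741, 0.2569]
eef_rot: [0.995, 0.095, -0.003, -0.003]
ft_force: [1.2, -0.8, -0.5]
width: 0.0149
```

Request:
apply_moves(
  deltas=[
    {"translation": [0.02,0.04,0.005],"turn": [0,0,0],"hand": 0.0},
    {"translation": [0.02,0.04,0.005],"turn": [0,0,0],"hand": 0.0},
    {"translation": [0.02,0.04,0.005],"turn": [0,0,0],"hand": 0.0},
    {"translation": [0.01,0.03,0.0],"turn": [0,0,0],"hand": 0.0},
    {"translation": [0,0,0],"turn": [0,0,0],"hand": 0.0},
  ],
)

```text
time: 1.6
ee_pos: [0.5353, -0.0099, 0.2722]
eef_rot: [0.995, 0.1, -0.003, -0.004]
ft_force: [-0.2, 0.1, 0.6]
width: 0.0007
```

Run:
```python
from h import *
s=readout.read_state();c=calibration('wrist');im=camera('wrist')[:,:,::-1]
print(s['time'],s['ee_pos'],s['joint_vel'].round(3) if hasattr(s['joint_vel'],'round') else s['joint_vel']);print(c)
cv2.imwrite('pics/w1.png',im);import pickle;pickle.dump(c,open('w1.pkl','wb'))
```

```text
1.6 [ 0.53530406 -0.00990041  0.27223238] [ 0.01  -0.     0.044  0.001  0.012  0.007  0.029]
{'fx': 398.1684535173249, 'fy': 398.1684535173249, 'cx': 325.9409833646234, 'cy': 241.80054920133796, 'D': array([0.01151164, 0.        , 0.        , 0.        , 0.        ]), 'extrinsics': array([[ 0.19867006, -0.98002585, -0.00891802, -0.11294924],
       [-0.94167072, -0.19340094,  0.27541302,  0.45196994],
       [-0.27163664, -0.04631848, -0.96128463,  0.59367015],
       [ 0.        ,  0.        ,  0.        ,  1.        ]])}
```

View pics/w1.png

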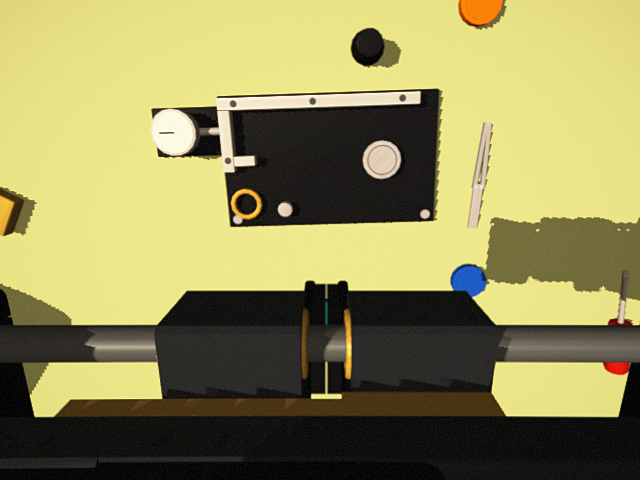

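Wrist view: blank at (381,160), rail across the top (220–420, ~102), stop and cheek at left (228–255, 110–165), ring (247,204), slug (286,209), fingers closed. Next I'll fit the fixture pose from the plate edges and the blank circle.

```bash
cat > m.py <<'E'
from h import *
def line(g,p,q,n=60,w=8,pol=1):
    # subpixel edge along p->q: strongest gradient across; pol=+1 bright toward the normal (right of p->q)
    p,q=np.array(p,float),np.array(q,float);d=(q-p)/np.linalg.norm(q-p);nrm=np.array([-d[1],d[0]])
    t=np.linspace(.04,.96,n);s=np.arange(-w,w+.1,.25)
    P=(p+np.outer(t,q-p))[:,None]+s[None,:,None]*nrm
    v=cv2.remap(g,P[...,0].astype(np.float32),P[...,1].astype(np.float32),cv2.INTER_LINEAR)
    v=cv2.GaussianBlur(v,(9,1),0);i=np.argmax(np.gradient(v,axis=1)*pol,axis=1)
    pts=P[np.arange(n),i];vx,vy,x0,y0=cv2.fitLine(pts.astype(np.float32),cv2.DIST_HUBER,0,.01,.01).ravel()
    return np.array([x0,y0]),np.array([vx,vy]),pts
def disc(im,uv,r):
    # blank contour in a window -> ellipse centre
    x,y=map(int,uv);g=cv2.cvtColor(im[y-r:y+r,x-r:x+r],cv2.COLOR_BGR2GRAY)
    _,b=cv2.threshold(g,0,255,cv2.THRESH_OTSU)
    k=max(cv2.findContours(b,cv2.RETR_EXTERNAL,cv2.CHAIN_APPROX_NONE)[0],key=cv2.contourArea)
    e=cv2.fitEllipse(k);return np.array(e[0])+[x-r,y-r],e[1]
E
python3 - <<'E'
from m import *
import pickle
c=pickle.load(open('w1.pkl','rb'));im=cv2.imread('pics/w1.png');g=cv2.cvtColor(im,cv2.COLOR_BGR2GRAY).astype(np.float32)
# near edge x=-75, right edge y=-130 (top z=.008)
_,_,a=line(g,(245,226),(425,221),pol=1); _,_,b=line(g,(434,205),(440,95),pol=1)
_,_,r=line(g,(262,106),(405,104),w=6,pol=-1)
_,_,r2=line(g,(262,98),(405,94),w=6,pol=1)
A=ray(c,a,.008)[:,:2];B=ray(c,b,.008)[:,:2];R=ray(c,r,.008)[:,:2];R22=ray(c,r,.022)[:,:2]
def f(P):
    v=cv2.fitLine(P.astype(np.float32),cv2.DIST_HUBER,0,.001,.001).ravel();return v
fa,fb,fr=f(A),f(B),f(R)
for n,v in zip('near right rail'.split(),(fa,fb,fr)):print(n,np.degrees(np.arctan2(v[1],v[0])),v)
d=fr[:2]*np.sign(fr[1]);nx=np.array([d[1],-d[0]])
print('yaw',np.degrees(np.arctan2(nx[1],nx[0])),'near->rail',[(np.array(q)-fa[2:])@nx for q in (fr[2:],f(R22)[2:])])
e,s=disc(im,(381,160),26);print(e,s);Pt=ray(c,[e],.0135)[0];print('blank',Pt)
o=-( -75)*nx+fa[2:];# origin line
y0=(fb[2:]@d)+130e-3; x0=fa[2:]@nx+.075
print('fixture origin',x0*nx+y0*d,'blank local',Pt[:2]@nx-x0,Pt[:2]@d-y0,'rail local',fr[2:]@nx-x0)
E
```

```text
near -76.78729 [ 0.22856675 -0.97352827  0.5087499  -0.0221772 ]
right 13.590095 [ 0.9720016   0.23497407  0.6292742  -0.11005703]
rail -76.70186 [ 0.2300181  -0.9731864   0.6309819   0.00462655]
yaw 13.298136 near->rail [np.float32(0.12511988), np.float32(0.12444149)]
[381.3657608 159.2705307] (36.954734802246094, 37.895484924316406)
blank [ 0.58857976 -0.05615483  0.0135    ]
fixture origin [0.57788527 0.0113787 ] blank local -0.005126152717732313 -0.06818265139643284 rail local 0.050119877
```

The fit is consistent: the rail measures 50.1 mm against 50 nominal, yaw is 13.3°, the fixture origin is at (0.578,0.011), and the blank is at local (−5,−68) mm. I'll go down on its −x side with a small finger gap to cup it.

Request:
apply_moves(
  deltas=[
    {"translation": [0.003,-0.012,-0.03],"turn": [0,0,0.01],"hand": 0.014},
    {"translation": [0.003,-0.012,-0.045],"turn": [0,0,0.01],"hand": 0.014},
    {"translation": [0.003,-0.012,-0.045],"turn": [0,0,0.01],"hand": 0.014},
    {"translation": [0.003,-0.012,-0.045],"turn": [0,0,0],"hand": 0.014},
    {"translation": [0.003,-0.007,-0.02],"turn": [0,0,0],"hand": 0.014},
  ],
)

```text
time: 2.15
ee_pos: [0.5494, -0.0749, 0.084]
eef_rot: [0.994, 0.112, -0.001, -0.001]
ft_force: [0.2, 0.7, 0.1]
width: 0.0138
```

Request:
apply_moves(
  deltas=[
    {"translation": [0,0,0],"turn": [0,0,0],"hand": 0.014},
    {"translation": [0,0,0],"turn": [0,0,0],"hand": 0.014},
  ],
)

```text
time: 2.35
ee_pos: [0.5464, -0.0785, 0.0809]
eef_rot: [0.994, 0.11, -0.004, -0.001]
ft_force: [-0.3, -0.5, 0.2]
width: 0.0139
```

Request:
apply_moves(
  deltas=[
    {"translation": [0.001,0.005,-0.015],"turn": [0,0,0.01],"hand": 0.014},
    {"translation": [0.001,0.005,-0.015],"turn": [0,0,0],"hand": 0.014},
    {"translation": [0.001,0.003,-0.01],"turn": [0,0,0],"hand": 0.014},
    {"translation": [0,0,-0.006],"turn": [0,0,0],"hand": 0.014},
    {"translation": [0,0,0],"turn": [0,0,0],"hand": 0.014},
  ],
)

```text
time: 2.85
ee_pos: [0.5515, -0.0635, 0.0349]
eef_rot: [0.993, 0.116, -0.001, -0.001]
ft_force: [-0.2, -0.5, 0.5]
width: 0.0143
```

Run:
```python
from h import *
s=readout.read_state();c=calibration('wrist');im=camera('wrist')[:,:,::-1]
print(s['time'],s['ee_pos'],s['ft_force'])
cv2.imwrite('pics/w2.png',im);import pickle;pickle.dump(c,open('w2.pkl','wb'))
```

```text
2.85 [ 0.55149907 -0.06349655  0.03485026] [-0.18365442 -0.49826798  0.51472151]
```

View pics/w2.png

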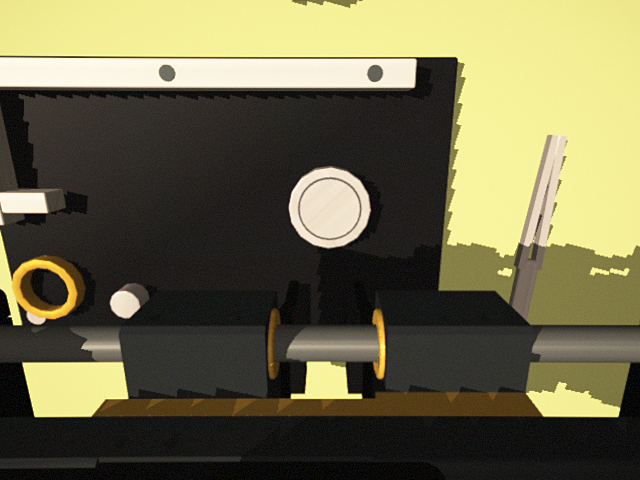

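The blank (330,207) is centred ahead of the two fingers (~290 and 365, 300). The rail's inner edge is at row ~89. I'll refine the measurement from this closer view.

```bash
cat > fx.py <<'E'
from m import *
th=np.radians(13.25);nx=np.array([np.cos(th),np.sin(th)]);d=np.array([-nx[1],nx[0]]);O=np.array([.5779,.0114])
loc=lambda p:(np.array([(np.array(p)[...,:2]-O)@nx,(np.array(p)[...,:2]-O)@d])*1e3).round(1)
E
python3 - <<'E'
from fx import *
import pickle
c=pickle.load(open('w2.pkl','rb'));im=cv2.imread('pics/w2.png');g=cv2.cvtColor(im,cv2.COLOR_BGR2GRAY).astype(np.float32)
e,s=disc(im,(330,207),48);print(e,s,'blank',loc(ray(c,[e],.0165)[0]))
_,_,r=line(g,(100,90),(400,88),w=6,pol=-1);R=loc(ray(c,r,.008));R2=loc(ray(c,r,.022))
print('rail z8',np.median(R[0]),np.polyfit(R[1],R[0],1),'z22',np.median(R2[0]))
_,_,b=line(g,(442,260),(454,80),pol=1);B=loc(ray(c,b,.008));print('y-130 edge',np.median(B[1]))
print('tcp',loc(readout.read_state()['ee_pos']))
E
```

```text
[329.04295349 207.25387955] (79.29171752929688, 80.38243103027344) blank [ -4.8 -67.6]
rail z8 50.6 [-1.42187784e-03  5.05784534e+01] z22 49.3
y-130 edge -128.95
tcp [-42.6 -66.9]
```

Request:
apply_moves(
  deltas=[
    {"translation": [0,0,-0.007],"turn": [0,0,0],"hand": 0.014},
    {"translation": [0,0,-0.002],"turn": [0,0,0],"hand": 0.014},
    {"translation": [0.003,0.0005,0],"turn": [0,0,0],"hand": 0.014},
    {"translation": [0.004,0.001,0],"turn": [0,0,0],"hand": 0.014},
  ],
)

```text
time: 3.3
ee_pos: [0.5596, -0.0625, 0.0266]
eef_rot: [0.993, 0.115, -0.0, -0.0]
ft_force: [-0.2, 0.2, 0.2]
width: 0.0139
```

Request:
apply_moves(
  deltas=[
    {"translation": [0.005,0.001,-0.001],"turn": [0,0,0],"hand": 0.014},
    {"translation": [0.005,0.001,-0.001],"turn": [0,0,0],"hand": 0.014},
    {"translation": [0.005,0.001,0],"turn": [0,0,0],"hand": 0.014},
    {"translation": [0.005,0.001,0],"turn": [0,0,0],"hand": 0.014},
    {"translation": [0.005,0.001,0],"turn": [0,0,0],"hand": 0.014},
  ],
)

```text
time: 3.8
ee_pos: [0.5876, -0.0571, 0.0249]
eef_rot: [0.993, 0.115, 0.0, -0.0]
ft_force: [0.2, -0.2, 0.8]
width: 0.0143
```

```bash
cat > look.py <<'E'
from fx import *
import sys
def look(n,z=.0165):
    s=readout.read_state();c=calibration('wrist');im=camera('wrist')[:,:,::-1].copy();cv2.imwrite(f'pics/{n}.png',im)
    g=cv2.cvtColor(im,cv2.COLOR_BGR2HSV);b=((g[...,2]>90)&(g[...,1]<70)).astype(np.uint8)
    print('t',s['time'],'tcp',loc(s['ee_pos']),s['ee_pos'][2],'F',np.round(s['ft_force'],1))
    for k in cv2.findContours(b,cv2.RETR_EXTERNAL,cv2.CHAIN_APPROX_NONE)[0]:
        if cv2.contourArea(k)>1500:
            h=cv2.convexHull(k);e=cv2.fitEllipse(k);print(np.round(e[0]),np.round(e[1]),'local',loc(ray(c,[e[0]],z)[0]))
if __name__=='__main__': look(sys.argv[1])
E
python3 look.py w3
```

```text
t 3.8 tcp [ -6.2 -68.9] 0.024946724760736366 F [ 0.2 -0.2  0.8]
[589. 347.] [ 29. 134.] local [ -38.5 -202.1]
[335. 346.] [ 31. 104.] local [-38.2 -73. ]
[324. 278.] [63. 70.] local [ -1.3 -67.4]
[541. 263.] [ 22. 130.] local [   6.4 -171.4]
[199. 159.] [ 30. 749.] local [ 55.6 -11.4]
```

View pics/w3.png

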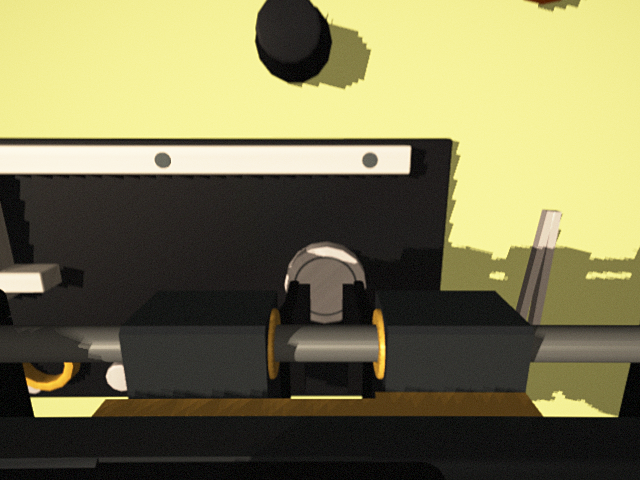

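The blank seems to have moved less than the fingers did. I'll check the geometry before pushing on.

Run:
```python
from fx import *
from scipy.spatial.transform import Rotation as Ro
s=readout.read_state();c=calibration('wrist');im=camera('wrist')[:,:,::-1].copy();print(s['time'],s['ee_pos'],np.round(s['ft_force'],2),np.abs(s['joint_vel']).max())
E=c['extrinsics'];print('cam',-E[:3,:3].T@E[:3,3],loc(-E[:3,:3].T@E[:3,3]))
R=Ro.from_quat(s['eef_rot']).as_matrix();p=np.array(s['ee_pos'])
W=lambda q:p+R@np.array(q)
P=[W((a,b,zz)) for b in(-.007,.007) for zz in (.014,-.03) for a in (-.0095,.0095)]
for q,u in zip(P,proj(c,P)):print(loc(q),q[2].round(3),u.round())
def L(x,y,z):return np.r_[O+x*nx+y*d,z]
for x in(0,22):
  for z in (.008,.018):
    print('disc',x,z,proj(c,[L(x-.0,-.0677,z) if 0 else L(x/1e3+k,-.0677,z) for k in(-.02,0,.02)]).round().tolist())
print('rail',proj(c,[L(.05,-.0677,.008),L(.05,-.0677,.022),L(.062,-.0677,.022)]).round().tolist())
cv2.imwrite('pics/w4.png',cv2.resize(im[130:400,200:460],None,fx=2.2,fy=2.2))
cv2.imwrite('pics/s4.png',cv2.resize(camera('side')[190:320,240:400,::-1],None,fx=4.4,fy=4.4))
```

```text
3.85 [ 0.58837422 -0.05677657  0.02502668] [ 0.26 -0.34 -0.17] 0.022733383598343124
cam [ 0.6604142  -0.03916547  0.19853875] [ 68.7 -68.1]
[-14.9 -61.8] 0.011 [314. 301.]
[  4.1 -61.8] 0.011 [313. 266.]
[-15.  -61.8] 0.055 [310. 346.]
[  4.  -61.8] 0.055 [310. 303.]
[-14.9 -75.8] 0.011 [341. 301.]
[  4.1 -75.8] 0.011 [341. 266.]
[-15.  -75.8] 0.055 [345. 346.]
[  4.  -75.8] 0.055 [346. 303.]
disc 0 0.008 [[325.0, 308.0], [325.0, 271.0], [325.0, 233.0]]
disc 0 0.018 [[325.0, 316.0], [325.0, 278.0], [325.0, 238.0]]
disc 22 0.008 [[325.0, 268.0], [325.0, 229.0], [325.0, 189.0]]
disc 22 0.018 [[325.0, 275.0], [325.0, 234.0], [325.0, 192.0]]
rail [[325.0, 172.0], [325.0, 175.0], [325.0, 147.0]]
```

View pics/w4.png

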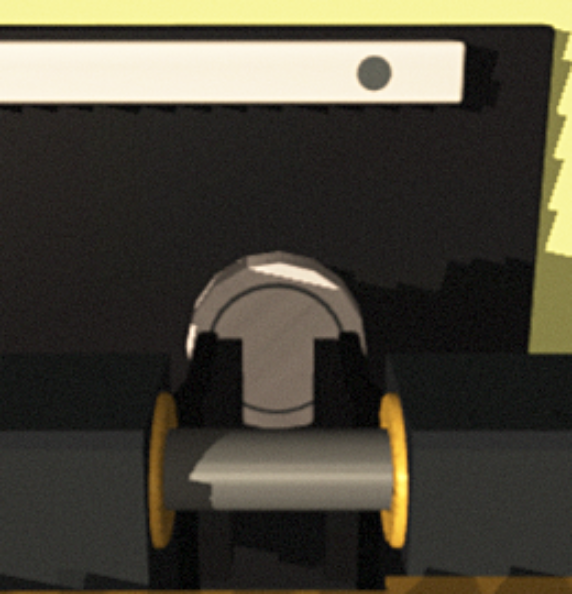

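View pics/s4.png

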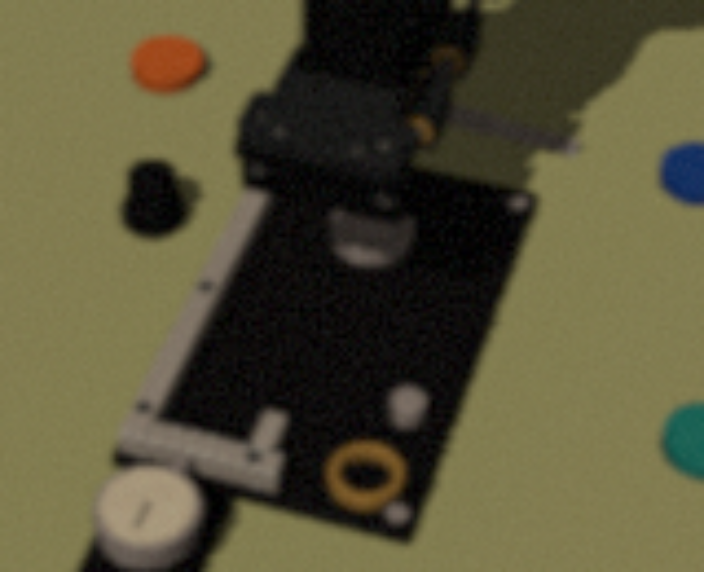

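The crop shows the blank has not moved: its centre is still at local x ≈ −5 mm. The fingers are hovering over it without touching, their visible ends at row 284 rather than the ~266 predicted for tips 14 mm ahead. So the tips are higher than assumed. I'll back off and probe downward gently beside the blank.

Request:
apply_moves(
  deltas=[
    {"translation": [-0.01,-0.002,0],"turn": [0,0,0],"hand": 0.014},
    {"translation": [-0.01,-0.002,0],"turn": [0,0,0],"hand": 0.014},
    {"translation": [-0.01,-0.002,0],"turn": [0,0,0],"hand": 0.014},
    {"translation": [-0.005,-0.001,0],"turn": [0,0,0],"hand": 0.014},
    {"translation": [0,0,0],"turn": [0,0,0],"hand": 0.014},
  ],
)

```text
time: 4.45
ee_pos: [0.5475, -0.0653, 0.0247]
eef_rot: [0.993, 0.115, -0.001, 0.0]
ft_force: [-0.4, 0.3, -0.2]
width: 0.014
```

Request:
apply_moves(
  deltas=[
    {"translation": [0,0,-0.002],"turn": [0,0,0],"hand": 0.014},
    {"translation": [0,0,-0.002],"turn": [0,0,0],"hand": 0.014},
    {"translation": [0,0,0],"turn": [0,0,0],"hand": 0.014},
  ],
)

```text
time: 4.75
ee_pos: [0.5479, -0.0655, 0.0207]
eef_rot: [0.993, 0.115, -0.0, 0.0]
ft_force: [-0.1, 1.1, 0.6]
width: 0.0142
```

```bash
python3 look.py w5
python3 - <<'E'
from bench import camera
import cv2
cv2.imwrite('pics/s5.png',cv2.resize(camera('scene')[170:310,240:420,::-1],None,fx=4,fy=4,interpolation=cv2.INTER_CUBIC))
E
```

```text
t 4.75 tcp [-46.8 -68. ] 0.020727814454486657 F [-0.1  1.1  0.6]
[587. 347.] [ 29. 138.] local [ -76.8 -197.3]
[336. 346.] [ 31. 105.] local [-76.5 -72.3]
[327. 204.] [87. 87.] local [ -4.7 -67.7]
[552. 215.] [ 26. 233.] local [ -10.  -169.9]
[206.  58.] [ 33. 723.] local [ 56.  -18.4]
```

View pics/s5.png

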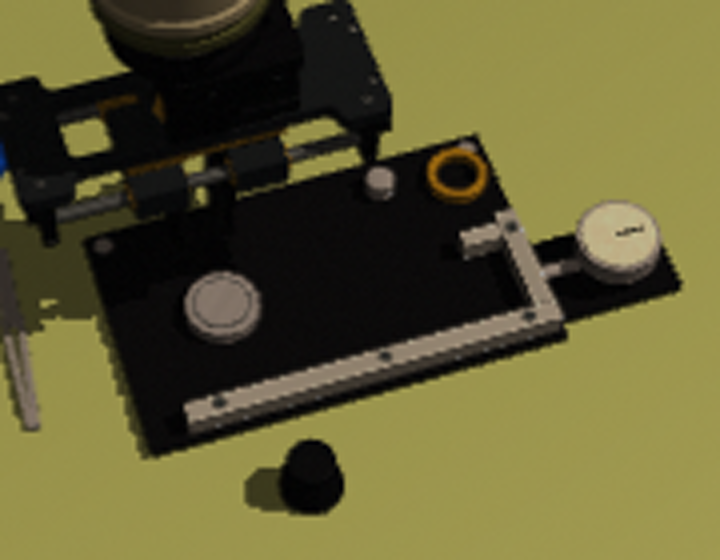

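The blank is unmoved at (−4.7,−67.7) and there's no plate contact yet at z=0.0207. I'll keep probing down in small steps.

Request:
apply_moves(
  deltas=[
    {"translation": [0,0,-0.002],"turn": [0,0,0],"hand": 0.014},
    {"translation": [0,0,-0.002],"turn": [0,0,0],"hand": 0.014},
  ],
)

```text
time: 5.05
ee_pos: [0.5485, -0.0653, 0.0168]
eef_rot: [0.993, 0.115, 0.0, 0.0]
ft_force: [-0.0, -0.6, 0.4]
width: 0.0139
```

Request:
apply_moves(
  deltas=[
    {"translation": [0,0,-0.001],"turn": [0,0,0],"hand": 0.014},
    {"translation": [0,0,-0.001],"turn": [0,0,0],"hand": 0.014},
  ],
)

```text
time: 5.25
ee_pos: [0.5484, -0.0651, 0.0143]
eef_rot: [0.993, 0.115, 0.0, 0.0]
ft_force: [0.7, -0.1, -0.1]
width: 0.0139
```

Request:
apply_moves(
  deltas=[
    {"translation": [0,0,-0.001],"turn": [0,0,0],"hand": 0.014},
    {"translation": [0,0,-0.001],"turn": [0,0,0],"hand": 0.014},
  ],
)

```text
time: 5.45
ee_pos: [0.5484, -0.0651, 0.0121]
eef_rot: [0.993, 0.115, 0.0, 0.0]
ft_force: [-0.1, 0.1, -0.1]
width: 0.014
```

Request:
apply_moves(
  deltas=[
    {"translation": [0,0,-0.002],"turn": [0,0,0],"hand": 0.014},
    {"translation": [0,0,-0.002],"turn": [0,0,0],"hand": 0.014},
  ],
)

```text
time: 5.65
ee_pos: [0.5485, -0.0651, 0.0079]
eef_rot: [0.993, 0.115, 0.0, 0.0]
ft_force: [-0.1, -0.0, 0.9]
width: 0.014
```

Request:
apply_moves(
  deltas=[
    {"translation": [0,0,-0.001],"turn": [0,0,0],"hand": 0.014},
    {"translation": [0,0,-0.001],"turn": [0,0,0],"hand": 0.014},
  ],
)

```text
time: 5.85
ee_pos: [0.5483, -0.0651, 0.0056]
eef_rot: [0.993, 0.115, 0.0, 0.0]
ft_force: [-0.4, 0.6, 0.2]
width: 0.0137
```

Request:
apply_moves(
  deltas=[
    {"translation": [0,0,-0.001],"turn": [0,0,0],"hand": 0.014},
    {"translation": [0,0,-0.001],"turn": [0,0,0],"hand": 0.014},
  ],
)

```text
time: 6.05
ee_pos: [0.5483, -0.0652, 0.0034]
eef_rot: [0.993, 0.115, 0.0, 0.0]
ft_force: [-0.5, 1.0, 0.3]
width: 0.0143
```

Request:
apply_moves(
  deltas=[
    {"translation": [0,0,-0.001],"turn": [0,0,0],"hand": 0.014},
    {"translation": [0,0,-0.001],"turn": [0,0,0],"hand": 0.014},
  ],
)

```text
time: 6.25
ee_pos: [0.5484, -0.0651, 0.0012]
eef_rot: [0.993, 0.115, 0.0, 0.0]
ft_force: [-0.4, 0.0, -0.5]
width: 0.0137
```

Request:
apply_moves(
  deltas=[
    {"translation": [0,0,-0.001],"turn": [0,0,0],"hand": 0.014},
    {"translation": [0,0,-0.001],"turn": [0,0,0],"hand": 0.014},
  ],
)

```text
time: 6.45
ee_pos: [0.5484, -0.0652, -0.0009]
eef_rot: [0.993, 0.115, 0.0, 0.0]
ft_force: [0.4, 0.3, 0.1]
width: 0.0139
```

Request:
apply_moves(
  deltas=[
    {"translation": [0,0,-0.001],"turn": [0,0,0],"hand": 0.014},
    {"translation": [0,0,0],"turn": [0,0,0],"hand": 0.014},
  ],
)

```text
time: 6.65
ee_pos: [0.5483, -0.0651, -0.0022]
eef_rot: [0.993, 0.115, 0.0, 0.0]
ft_force: [0.0, -0.9, 0.3]
width: 0.0141
```

Run:
```python
from fx import *
im=camera('wrist')[:,:,::-1].copy();cv2.imwrite('pics/w6.png',im)
sd=camera('side')[:,:,::-1].copy();cv2.imwrite('pics/s6.png',sd)
a=cv2.resize(im[230:410,230:430],None,fx=3,fy=3,interpolation=cv2.INTER_CUBIC)
b=cv2.resize(sd[180:315,290:390],None,fx=2,fy=4,interpolation=cv2.INTER_CUBIC)
b=cv2.resize(sd[190:280,310:380],(400,514),interpolation=cv2.INTER_CUBIC)
o=np.zeros((540,800,3),np.uint8);o[:540,:400]=cv2.resize(im[230:410,260:393],(400,540));o[:514,400:]=b
o=(255*(o/255.)**.4).astype(np.uint8);cv2.imwrite('pics/g6.png',o)
c=calibration('wrist');s=readout.read_state();p=np.array(s['ee_pos'])
for z in(.008,.0,.011,.02,.03):print(z,proj(c,[np.r_[p[:2]+a*nx,z] for a in(-.0095,.0095)]).round(1).tolist(),proj(calibration('side'),[np.r_[p[:2],z]]).round(1))
```

```text
0.008 [[327.4, 322.9], [327.4, 283.6]] [[341.4 248.2]]
0.0 [[327.3, 315.0], [327.3, 277.1]] [[341.2 250.8]]
0.011 [[327.4, 326.1], [327.4, 286.2]] [[341.5 247.2]]
0.02 [[327.5, 336.2], [327.5, 294.5]] [[341.7 244.2]]
0.03 [[327.6, 348.7], [327.6, 304.8]] [[342.  240.8]]
```

View pics/g6.png

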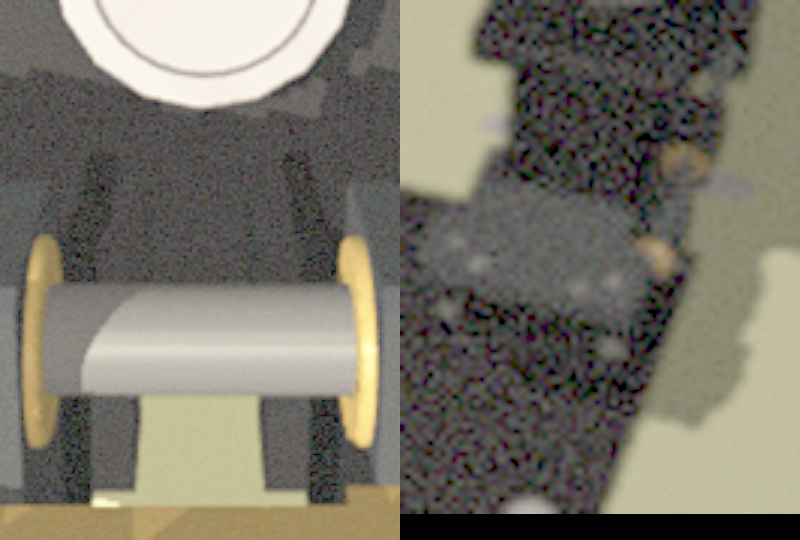

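Seen enlarged, the tips (row ~282) match a tip height of about 8–9 mm, so the real tips sit ~10 mm above the reported TCP, not 14 mm below it. I'll use that offset (TCP z ≈ 0.000), raise 2 mm, and push, checking that the blank follows.

Request:
apply_moves(
  deltas=[
    {"translation": [0.001,0,0.002],"turn": [0,0,0],"hand": 0.014},
    {"translation": [0.005,0.001,0.0],"turn": [0,0,0],"hand": 0.014},
    {"translation": [0.005,0.001,0],"turn": [0,0,0],"hand": 0.014},
    {"translation": [0.005,0.001,0],"turn": [0,0,0],"hand": 0.014},
    {"translation": [0.003,0.001,0],"turn": [0,0,0],"hand": 0.014},
  ],
)

```text
time: 7.25
ee_pos: [0.569, -0.0611, 0.0004]
eef_rot: [0.993, 0.115, 0.0, 0.0]
ft_force: [-1.0, -0.8, 0.0]
width: 0.0141
```

```bash
python3 look.py w7
```

```text
t 7.25 tcp [-25.3 -68.5] 0.0004268790743340786 F [-1.  -0.8  0. ]
[582. 365.] [ 80. 107.] local [ -52.1 -182.1]
[336. 346.] [ 31. 104.] local [-43.  -72.2]
[326. 244.] [93. 96.] local [  4.2 -67.7]
[574. 250.] [ 27. 205.] local [   1.3 -169.8]
[213. 111.] [ 36. 726.] local [ 55.8 -25.5]
```

The blank now follows (x = 4.2, TCP offset 29.5 mm). Continuing to the rail.

Request:
apply_moves(
  deltas=[
    {"translation": [0.005,0.001,0],"turn": [0,0,0],"hand": 0.014},
    {"translation": [0.005,0.0015,0.0],"turn": [0,0,0],"hand": 0.014},
    {"translation": [0.005,0.001,0],"turn": [0,0,0],"hand": 0.014},
    {"translation": [0.004,0.001,0],"turn": [0,0,0],"hand": 0.014},
    {"translation": [0.002,0.0005,0],"turn": [0,0,0],"hand": 0.014},
  ],
)

```text
time: 7.8
ee_pos: [0.5919, -0.0553, 0.0002]
eef_rot: [0.993, 0.115, -0.0, 0.0]
ft_force: [-0.3, 0.5, 0.2]
width: 0.0143
```

```bash
python3 look.py w8
```

```text
t 7.8 tcp [ -1.7 -68.1] 0.0002359640652278873 F [-0.3  0.5  0.2]
[587. 347.] [ 29. 136.] local [ -19.5 -182.4]
[335. 346.] [ 31. 107.] local [-19.4 -71.6]
[573. 273.] [ 24. 109.] local [  15.  -170.7]
[326. 244.] [93. 96.] local [ 27.7 -67.3]
[214. 176.] [ 34. 752.] local [ 55.3 -23.6]
```

Blank at x = 27.7. A few more gentle millimetres will seat it against the rail.

Request:
apply_moves(
  deltas=[
    {"translation": [0.002,0.0005,0],"turn": [0,0,0],"hand": 0.014},
    {"translation": [0.001,0.0,0.0],"turn": [0,0,0],"hand": 0.014},
    {"translation": [0.001,0.0,0],"turn": [0,0,0],"hand": 0.014},
    {"translation": [0,0,0],"turn": [0,0,0],"hand": 0.014},
  ],
)

```text
time: 8.25
ee_pos: [0.5945, -0.0548, -0.0001]
eef_rot: [0.993, 0.115, -0.002, 0.0]
ft_force: [-0.9, -0.3, 1.0]
width: 0.0141
```

```bash
python3 look.py w9
```

```text
t 8.25 tcp [  1.  -68.2] -0.0001059835287613442 F [-0.9 -0.3  1. ]
[584. 367.] [ 88. 106.] local [ -26.8 -182.6]
[335. 346.] [ 31. 105.] local [-16.4 -71.7]
[222. 216.] [126. 418.] local [ 42.4 -26.1]
```

Request:
apply_moves(
  deltas=[
    {"translation": [0.002,0.0005,0],"turn": [0,0,0],"hand": 0.014},
    {"translation": [0.002,0.0005,0.0],"turn": [0,0,0],"hand": 0.014},
    {"translation": [0.001,0,0.0],"turn": [0,0,0],"hand": 0.014},
  ],
)

```text
time: 8.6
ee_pos: [0.5948, -0.0549, -0.0006]
eef_rot: [0.993, 0.115, -0.007, 0.001]
ft_force: [-6.4, 0.7, 7.6]
width: 0.0141
```

Firmly on the rail (−6.4 N). Now I'll back off, rise, go round to the −y side, close the fingers, and turn the tool about −7° so its face also leans into the rail.

Request:
apply_moves(
  deltas=[
    {"translation": [-0.006,-0.0015,0.001],"turn": [0,0,0],"hand": 0.014},
    {"translation": [-0.007,-0.0015,0.0],"turn": [0,0,0],"hand": 0.014},
    {"translation": [0,0,0.02],"turn": [0,0,0],"hand": 0.014},
    {"translation": [0,0,0.02],"turn": [0,0,0],"hand": 0.014},
    {"translation": [0,0,0.01],"turn": [0,0,0],"hand": 0.0},
  ],
)

```text
time: 9.1
ee_pos: [0.5799, -0.0584, 0.0503]
eef_rot: [0.993, 0.114, -0.007, 0.0]
ft_force: [0.8, -0.3, -0.5]
width: 0.0108
```

Request:
apply_moves(
  deltas=[
    {"translation": [0.01,-0.009,0],"turn": [0,0,-0.04],"hand": 0},
    {"translation": [0.012,-0.01,0.0],"turn": [0,0,-0.04],"hand": 0},
    {"translation": [0.012,-0.01,0],"turn": [0,0,-0.04],"hand": 0},
    {"translation": [0.005,-0.005,0],"turn": [0,0,0],"hand": 0},
    {"translation": [0,0,0],"turn": [0,0,0],"hand": 0.0},
  ],
)

```text
time: 9.6
ee_pos: [0.6221, -0.0968, 0.0495]
eef_rot: [0.999, 0.049, -0.005, 0.001]
ft_force: [-0.1, 0.7, -0.0]
width: 0.0007
```

```bash
python3 look.py w10
```

```text
t 9.6 tcp [  18.2 -115.5] 0.04952496145387572 F [-0.1  0.7 -0. ]
[161. 248.] [ 93. 299.] local [ 42.7 -28.2]
```

Request:
apply_moves(
  deltas=[
    {"translation": [0.004,0.001,-0.01],"turn": [0,-0.01,0],"hand": 0},
    {"translation": [0.003,0.001,-0.015],"turn": [0,0,0],"hand": 0},
    {"translation": [0.0,0.0,-0.012],"turn": [0,0,0],"hand": 0},
    {"translation": [0,0,-0.006],"turn": [0,0,0],"hand": 0},
    {"translation": [0,0,0],"turn": [0,0,0],"hand": 0.0},
  ],
)

```text
time: 10.15
ee_pos: [0.6268, -0.092, 0.0006]
eef_rot: [0.999, 0.051, -0.002, 0.001]
ft_force: [0.2, 0.1, -0.2]
width: 0.0005
```

Request:
apply_moves(
  deltas=[
    {"translation": [-0.0005,0.005,0],"turn": [0,0,0],"hand": 0},
    {"translation": [-0.001,0.005,0],"turn": [0,0,0],"hand": 0},
    {"translation": [-0.001,0.005,0],"turn": [0,0,0],"hand": 0},
    {"translation": [-0.001,0.005,0],"turn": [0,0,0],"hand": 0},
    {"translation": [-0.001,0.005,0],"turn": [0,0,0],"hand": 0.0},
  ],
)

```text
time: 10.65
ee_pos: [0.6226, -0.0654, 0.0017]
eef_rot: [0.999, 0.051, -0.001, 0.001]
ft_force: [0.1, -0.7, -0.9]
width: 0.0008
```

```bash
python3 look.py w11
python3 - <<'E'
from fx import *
im=cv2.imread('pics/w11.png');c=calibration('wrist')
def L(x,y,z):return np.r_[O+x*nx/1e3+y*d/1e3,z]
print(proj(c,[L(30,y,.018) for y in(-80,-60,-40)]).round().tolist())
cv2.imwrite('pics/v11.png',im[60:420])
E
```

```text
t 10.65 tcp [ 25.9 -85. ] 0.0016907733690312565 F [ 0.1 -0.7 -0.9]
[199. 263.] [ 56. 388.] local [ 53.3 -34.3]
[[318.0, 302.0], [272.0, 308.0], [226.0, 313.0]]
```

View pics/v11.png

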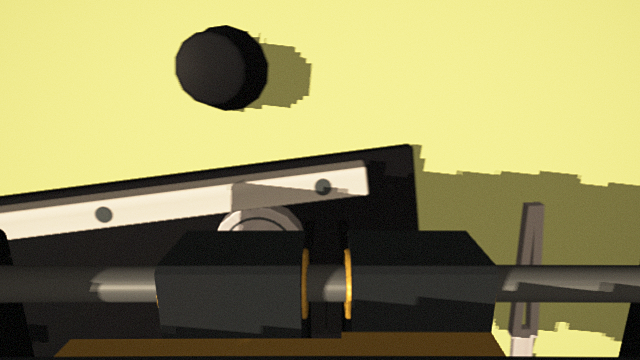

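The blank's arc at (262,~275) touches the rail edge, with its centre at y ≈ −55, so the TCP-to-blank offset is ~30 mm along y. It slides along the rail as intended. Continuing.

Request:
apply_moves(
  deltas=[
    {"translation": [-0.002,0.008,-0.001],"turn": [0,0,0],"hand": 0},
    {"translation": [-0.002,0.008,0],"turn": [0,0,0],"hand": 0},
    {"translation": [-0.002,0.008,0],"turn": [0,0,0],"hand": 0},
    {"translation": [-0.002,0.008,0],"turn": [0,0,0],"hand": 0},
    {"translation": [-0.002,0.008,0],"turn": [0,0,0],"hand": 0.0},
  ],
)

```text
time: 11.2
ee_pos: [0.6119, -0.0217, 0.0011]
eef_rot: [0.999, 0.051, -0.0, 0.001]
ft_force: [0.3, -0.5, -0.2]
width: 0.0001
```

```bash
cat > arc.py <<'E'
# blank's visible arc: y from column extent of bright/grey pixels just below the rail's inner edge, in fixture coords on z=.018
from look import *
def arc(n):
    s=readout.read_state();c=calibration('wrist');im=camera('wrist')[:,:,::-1].copy();cv2.imwrite(f'pics/{n}.png',im)
    print('t',s['time'],'tcp',loc(s['ee_pos']),np.round(s['ee_pos'][2],4),'F',np.round(s['ft_force'],1))
    yy=np.arange(-120,95,1.);v=im.max(2)
    for x in(38,42,45,47):
        u=proj(c,[np.r_[O+x*nx/1e3+y*d/1e3,.018] for y in yy]).round().astype(int)
        ok=(u[:,0]>=0)&(u[:,0]<640)&(u[:,1]>=0)&(u[:,1]<480)
        b=[y for y,(a,r),k in zip(yy,u,ok) if k and v[r,a]>75]
        print(x,'bright y',(min(b),max(b),len(b)) if b else None)
if __name__=='__main__':arc(sys.argv[1])
E
python3 arc.py w12
```

```text
t 11.2 tcp [ 25.6 -40. ] 0.0011 F [ 0.3 -0.5 -0.2]
38 bright y (np.float64(-28.0), np.float64(94.0), 15)
42 bright y (np.float64(-27.0), np.float64(94.0), 35)
45 bright y (np.float64(-26.0), np.float64(93.0), 33)
47 bright y (np.float64(-23.0), np.float64(93.0), 27)
```

Request:
apply_moves(
  deltas=[
    {"translation": [-0.002,0.008,0],"turn": [0,0,0],"hand": 0},
    {"translation": [-0.002,0.008,0],"turn": [0,0,0],"hand": 0},
    {"translation": [-0.002,0.008,0],"turn": [0,0,0],"hand": 0},
    {"translation": [-0.002,0.007,0],"turn": [0,0,0],"hand": 0},
    {"translation": [-0.001,0.004,0],"turn": [0,0,0],"hand": 0.0},
  ],
)

```text
time: 11.75
ee_pos: [0.6017, 0.0185, 0.0011]
eef_rot: [0.999, 0.052, -0.0, 0.0]
ft_force: [0.1, -0.9, 0.4]
width: 0.0002
```

```bash
python3 arc.py w13
```

```text
t 11.75 tcp [24.8  1.4] 0.0011 F [ 0.1 -0.9  0.4]
38 bright y (np.float64(-120.0), np.float64(94.0), 27)
42 bright y (np.float64(-120.0), np.float64(94.0), 36)
45 bright y (np.float64(-120.0), np.float64(94.0), 34)
47 bright y (np.float64(-120.0), np.float64(94.0), 31)
```

Request:
apply_moves(
  deltas=[
    {"translation": [-0.001,0.005,0],"turn": [0,0,0],"hand": 0},
    {"translation": [-0.001,0.005,0],"turn": [0,0,0],"hand": 0},
    {"translation": [-0.001,0.005,0],"turn": [0,0,0],"hand": 0},
    {"translation": [-0.001,0.005,0],"turn": [0,0,0],"hand": 0},
    {"translation": [-0.001,0.004,0],"turn": [0,0,0],"hand": 0.0},
  ],
)

```text
time: 12.3
ee_pos: [0.5965, 0.0438, 0.0011]
eef_rot: [0.999, 0.051, -0.0, 0.001]
ft_force: [0.1, 0.1, -0.9]
width: 0.0005
```

Request:
apply_moves(
  deltas=[
    {"translation": [-0.0005,0.003,0],"turn": [0,0,0],"hand": 0},
    {"translation": [-0.0005,0.002,0],"turn": [0,0,0],"hand": 0},
    {"translation": [-0.0005,0.001,0],"turn": [0,0,0],"hand": 0},
  ],
)

```text
time: 12.6
ee_pos: [0.5948, 0.051, 0.0011]
eef_rot: [0.999, 0.052, -0.0, 0.0]
ft_force: [-0.5, -0.7, 0.2]
width: 0.0004
```

```bash
python3 arc.py w14
```

```text
t 12.6 tcp [25.5 34.7] 0.0011 F [-0.5 -0.7  0.2]
38 bright y (np.float64(47.0), np.float64(57.0), 10)
42 bright y (np.float64(49.0), np.float64(94.0), 34)
45 bright y (np.float64(52.0), np.float64(94.0), 31)
47 bright y (np.float64(55.0), np.float64(94.0), 27)
```

Request:
apply_moves(
  deltas=[
    {"translation": [0,0.001,0],"turn": [0,0,0],"hand": 0},
    {"translation": [0,0.001,0],"turn": [0,0,0],"hand": 0},
    {"translation": [0,0.001,0],"turn": [0,0,0],"hand": 0},
  ],
)

```text
time: 12.95
ee_pos: [0.5947, 0.0535, 0.0011]
eef_rot: [0.999, 0.051, -0.001, 0.001]
ft_force: [0.3, -0.5, 0.3]
width: 0.0003
```

Request:
apply_moves(
  deltas=[
    {"translation": [0,0.001,0],"turn": [0,0,0],"hand": 0},
    {"translation": [0,0.001,0],"turn": [0,0,0],"hand": 0},
  ],
)

```text
time: 13.15
ee_pos: [0.5947, 0.0548, 0.0011]
eef_rot: [0.999, 0.051, -0.001, 0.001]
ft_force: [0.1, -3.0, 1.8]
width: 0.0008
```

Request:
apply_moves(
  deltas=[
    {"translation": [0,0.001,0],"turn": [0,0,0],"hand": 0},
    {"translation": [0,0.001,0],"turn": [0,0,0],"hand": 0},
  ],
)

```text
time: 13.35
ee_pos: [0.5948, 0.0549, 0.0011]
eef_rot: [0.999, 0.05, -0.001, 0.002]
ft_force: [-1.3, -4.9, 2.3]
width: 0.0002
```

```bash
python3 arc.py w15
```

```text
t 13.35 tcp [26.4 38.4] 0.0011 F [-1.3 -4.9  2.3]
38 bright y (np.float64(51.0), np.float64(53.0), 3)
42 bright y (np.float64(53.0), np.float64(82.0), 26)
45 bright y (np.float64(56.0), np.float64(94.0), 31)
47 bright y (np.float64(54.0), np.float64(94.0), 27)
```

The push has stalled against the stop (−4.9 N in y, TCP stopped). One slight extra press toward the corner, then I'll back away along the rail and rise to check.

Request:
apply_moves(
  deltas=[
    {"translation": [0.0005,0.0015,0],"turn": [0,0,0],"hand": 0},
    {"translation": [0.0005,0.0015,0],"turn": [0,0,0],"hand": 0},
  ],
)

```text
time: 13.6
ee_pos: [0.595, 0.0549, 0.001]
eef_rot: [0.999, 0.049, -0.002, 0.004]
ft_force: [-2.8, -7.1, 3.4]
width: 0.0004
```

Request:
apply_moves(
  deltas=[
    {"translation": [0,-0.003,0],"turn": [0,0,0],"hand": 0},
    {"translation": [0.001,-0.008,0],"turn": [0,0,0],"hand": 0},
    {"translation": [0.001,-0.01,0.005],"turn": [0,0,0],"hand": 0},
    {"translation": [-0.01,-0.01,0.03],"turn": [0,0,0],"hand": 0},
    {"translation": [-0.03,-0.01,0.03],"turn": [0,0,0],"hand": 0},
  ],
)

```text
time: 14.1
ee_pos: [0.5561, 0.0146, 0.0643]
eef_rot: [0.999, 0.05, -0.004, 0.002]
ft_force: [0.2, -0.2, 1.4]
width: 0.0005
```

Request:
apply_moves(
  deltas=[
    {"translation": [-0.03,0.01,0.03],"turn": [0,0,0.03],"hand": 0},
    {"translation": [-0.03,0.01,0.03],"turn": [0,0,0.03],"hand": 0},
    {"translation": [-0.02,0.01,0.02],"turn": [0,0,0.03],"hand": 0},
    {"translation": [0,0.01,0],"turn": [0,0,0],"hand": 0},
    {"translation": [0,0,0],"turn": [0,0,0],"hand": 0},
  ],
)

```text
time: 14.6
ee_pos: [0.4738, 0.0515, 0.1521]
eef_rot: [0.996, 0.094, -0.0, 0.003]
ft_force: [-0.4, -0.8, -0.6]
width: -0.0
```

Run:
```python
from fx import *
import pickle
s=readout.read_state();c=calibration('wrist');im=camera('wrist')[:,:,::-1].copy();cv2.imwrite('pics/w16.png',im);pickle.dump(c,open('w16.pkl','wb'))
print(s['time'],s['ee_pos'],loc(s['ee_pos']),s['ft_force'].round(1))
def L(x,y,z):return np.r_[O+x*nx/1e3+y*d/1e3,z]
print(proj(c,[L(30,65,.018),L(50,-100,.008),L(-75,-130,.008),L(50,85,.022),L(-75,100,.008)]).round().tolist())
```

```text
14.6 [0.47384104 0.05151728 0.15208574] [-92.1  62.9] [-0.4 -0.8 -0.6]
[[316.0, 60.0], [545.0, 21.0], [566.0, 193.0], [285.0, 29.0], [279.0, 206.0]]
```

Run:
```python
from fx import *
import pickle
c=pickle.load(open('w16.pkl','rb'));im=cv2.imread('pics/w16.png')
a=cv2.resize(im[10:140,250:380],(560,560),interpolation=cv2.INTER_CUBIC)
sc=camera('scene')[:,:,::-1];b=cv2.resize(sc[190:310,250:420],(240,170))
o=np.zeros((560,800,3),np.uint8);o[:,:560]=a;o[:170,560:]=b;cv2.imwrite('pics/f16.png',o)
```

```text
(no output)
```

View pics/f16.png

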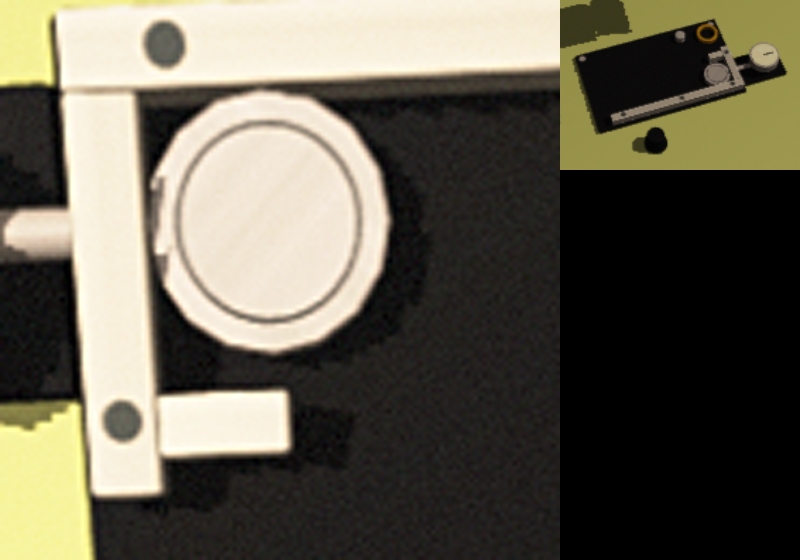

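Run:
```python
from fx import *
import pickle
c=pickle.load(open('w16.pkl','rb'));im=cv2.imread('pics/w16.png');g=cv2.cvtColor(im,cv2.COLOR_BGR2GRAY).astype(np.float32)
k=130/560;I=lambda x,y:(250+x*k-.4,10+y*k-.4)
# stop inner edge below the disc (clear dark background) and above; rail inner edge right of the disc
_,_,s=line(g,I(151,300),I(156,385),n=20,w=3,pol=-1);_,_,r=line(g,I(400,88),I(555,72),n=40,w=3,pol=-1)
for z in(.022,.008):print(z,'stop y',np.median(loc(ray(c,s,z))[1]),'rail x',np.median(loc(ray(c,r,z))[0]))
# concentric line: dark ring minima along radii
ct=np.array(I(269,220));pts=[]
for a in np.linspace(0,2*np.pi,72,endpoint=False):
    rr=np.arange(17,25,.1);P=ct+np.outer(rr,[np.cos(a),np.sin(a)*1.08])
    v=cv2.remap(g,P[:,0].astype(np.float32)[None],P[:,1].astype(np.float32)[None],cv2.INTER_CUBIC)[0];pts.append(P[v.argmin()])
e=cv2.fitEllipse(np.array(pts,np.float32));print(e[:2],'blank',loc(ray(c,[e[0]],.018)[0]))
```

```text
0.022 stop y 89.7 rail x 49.3
0.008 stop y 91.0 rail x 52.349999999999994
((311.84893798828125, 61.00359344482422), (42.172760009765625, 46.01302719116211)) blank [29.5 67.7]
```

The stop-edge fit used the wrong polarity (the bright side is towards the normal there), so I'll redo that one.

Run:
```python
from fx import *
import pickle
c=pickle.load(open('w16.pkl','rb'));im=cv2.imread('pics/w16.png');g=cv2.cvtColor(im,cv2.COLOR_BGR2GRAY).astype(np.float32)
k=130/560;I=lambda x,y:(250+x*k-.4,10+y*k-.4)
for a,b in(((153,300),(157,385)),((138,100),(142,125))):
    _,_,s=line(g,I(*a),I(*b),n=20,w=3,pol=1)
    print('stop y z22/z8',[np.median(loc(ray(c,s,z))[1]) for z in(.022,.008)],'cols',s[:,0].min().round(1),s[:,0].max().round(1))
# rim left edge of the disc from right edge
s=readout.read_state();print(s['time'],s['ee_pos'],s['ft_force'].round(1))
```

```text
stop y z22/z8 [np.float64(87.8), np.float64(89.0)] cols 284.2 285.5
stop y z22/z8 [np.float64(87.9), np.float64(89.1)] cols 280.9 281.5
14.7 [0.47392    0.0504511  0.15126484] [-0.6 -0.5  0.7]
```

Blank to stop face is 20.1 mm and blank to rail is 19.8 mm against a 20 mm radius, so it touches both. I'll do a quick numeric check on the bystanders, then hand in.

Run:
```python
from h import *
a=cv2.imread('pics/scene0.png');b=camera('scene')[:,:,::-1]
D=cv2.absdiff(a,b).max(2)
for n,(u,v,r) in dict(ring=(354,213,12),slug=(335,215,7),loupe=(318,289,10),tweezers=(244,254,20),driver=(148,208,22),dome=(519,239,28),tray=(125,276,28),holder=(467,184,12)).items():
    w=np.s_[v-r:v+r,u-r:u+r];sh,_=cv2.phaseCorrelate(cv2.cvtColor(a[w],6).astype(np.float32),cv2.cvtColor(np.ascontiguousarray(b[w]),6).astype(np.float32))
    print(n,np.round(sh,2),'meandiff',D[w].mean().round(1))
from bench import order
print(order.close_job())
```

```text
ring [0.   0.03] meandiff 8.0
slug [0.51 0.47] meandiff 6.6
loupe [-0.01 -0.01] meandiff 7.2
tweezers [ 0.01 -0.04] meandiff 15.2
driver [0.22 0.66] meandiff 61.9
dome [0.02 0.01] meandiff 13.2
tray [0.01 0.01] meandiff 15.9
holder [ 0.01 -0.03] meandiff 13.3
the job is handed in; nothing more can be done
None
```

The blank is in the corner nest, and I handed the job in at about 15 s of the 48 s allowed. I pushed it flat across the plate onto the rail at fixture y ≈ −67 mm (−6.4 N at contact). I then slid it along the rail with closed fingers until it stalled against the end stop (−7.1 N), backed away and rose clear.

**Final position:** in the last wrist view the blank's centre was 19.8 mm from the rail face and 20.1 mm from the stop face. Its radius is 20 mm, so it touches both within about 1 mm of measuring error. The hand was clear of everything and the blank looked flat.

**Checks that disagreed:**
- **Fingertip height:** the tips sit about 10 mm above the reported TCP, not 14 mm ahead of it. My first push passed over the blank without touching it, and I corrected the height from the images.
- **Stop position:** my first fixture fit put the stop about 2.5 mm short, so I relied on contact force and the distances to rail and stop.
- **Stop edge fit:** one fit used the wrong edge direction and suggested a 2 mm gap to the stop. I redid it correctly, which gave the figures above.
- **Bystanders:** seven of the eight shifted by under 1 pixel between the first and last scene pictures. The driver's patch changed a lot in brightness (mean difference 62); I did not look into it. The arm never came down near the driver, so a shadow or the arm in view is likely.

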